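Free the locked hinge arm with the fork tool

TASK

Two small hinge units for a cabin tray table stand on the mat; on one of them the arm is still locked down flat under the tip of its spring bar. Take the two-pronged fork tool from the rack, straddle that bar with it and push the bar's round collar back against its spring until the arm springs up, touching the unit with the fork only, never with the gripper. Then stand the fork back upright in an empty bay of the rack and leave the arm up.

Things in the scene. Friction and masses are not known exactly. Their poses are not given: they have to be found in the camera images.
- fork_tool: Loose upright fork, 0.16 kg. Origin midway between the prong tips (bottom), z up the handle. Two steel prongs 10 (x) x 14 (y) x 34 long, 28 mm clear apart in x; crosspiece 48 (x) x 14 x 14 at z 34-48; black handle 18 x 18 (sides along x, y), z 48-127. Grip about 95 mm up, across y. The tool in the other bay has the same handle but one single 20 mm blade: not wanted.
- tool_rack: Fixed plywood rack, 86 (x) x 142 (y) x 56 mm high. Origin: centre of underside, z up. Two bays at y = +45 and -45 mm, each an opening 74 (x) x 40 mm (y) in the top frame (z 48-56), floor at z 6 mm. The fork stands on the floor of either bay, prongs spread along the rack's x (either way round); the bay it leaves is the empty one.
- hinge_unit: Fixed unit, arm locked down (its twin's arm is up). Origin: centre of underside of base 70 (x) x 230 (y) x 8 mm, z up. Steel bar 8 mm thick along y at x 0, z 40 mm. Along y: arm hinge 105; arm's tongue ends at 14, under the bar's tip (26); guide 0 to 12, 60 high; open gap -40 to 0, to straddle the bar from above, prongs spread along x; collar (disc, diameter 40) -48 to -40; end block -115 to -79.
- hinge_arm (a joint): Locked unit's arm angle, rad: 0 flat, locked under the bar's tip. Pushing the collar towards the unit's -y draws the bar back (stop at 30 mm): 12 mm frees the arm, 20-26 is sure; spring 2 N at rest, 5 N at 25 mm; the bar returns when let go. The freed arm springs up by itself to its stop at 0.6 (tongue about 85 mm above the table) and stays.

How it is judged (in metres and radians):
On the way:
1. the arm is freed while the fork presses on the hinge unit (value of joint hinge_arm above 0.15 rad and contact force between fork_tool and hinge_unit above 1 N), for 0.05 s.
At the end, for the whole second after the job is handed in: The arm stands up (joint above 0.4 rad) and the fork is back in a bay of the rack at rest: prong tips within 14 mm of the bay's floor, inside the rack's outline, leaning less than 0.4 rad (value of joint hinge_arm above 0.4 rad and z of fork_tool in the frame of tool_rack between -0.01 and 0.02 m and x of fork_tool in the frame of tool_rack between -0.03 and 0.03 m and y of fork_tool in the frame of tool_rack between -0.07 and 0.07 m and angle between fork_tool's own z axis and vertical below 0.4 rad and linear speed of fork_tool below 0.03 m/s); the robot touches nothing.
It fails at once if the gripper or arm presses on the hinge unit with more than 3 N (contact force between any of the fingers, the arm and hinge_unit above 3 N).
It also fails if it takes over 46 s, if anything falls off the work surface, if the arm or the gripper's body presses on something with over 40 N, if the wrist force passes 120 N, or if a joint passes its speed limit or range.

ROBOT

A 7-joint arm with a two-finger parallel gripper is mounted at the origin on the work surface. World frame = base frame: x ahead of the robot, y to its left, z up, the work surface at z = 0. Lengths are in m, angles in degrees, forces in N, time in s.
With the tool pointing down it reaches from about 0.425 to 0.875 m from the base axis. Payload 4.7 kg.
Tool frame: the origin (TCP) lies midway between the tips of the shut fingers; the grasp point (between the pads) lies 19 mm behind it; z points along the fingers, y is the direction in which the jaws open and shut (so a half turn about z gives the same grasp; the last joint's range is limited). The gripper opens to 87 mm and grips with 3 to 60 N. Pads are 19 mm wide; open, the fingers measure 117 mm over their backs; the gripper's body (75 mm by 190 mm) begins 51 mm behind the grasp point.
Start: joints at [-73.104, 18.392, -4.016, 83.108, 1.295, 78.541, -3.26], TCP at [0.18, 0.625, 0.223] pointing down, gripper open.
Joint ranges: [-163.93, 163.93], [-17.29, 119.83], [-79.2, 71.16], [3.27, 140.29], [-89.18, 269.18], [5.43, 117.66], [-154.24, 154.24]. Speed limits (degrees/s): [147.25, 147.25, 180, 180, 180, 180, 180].

INTERFACE

Orientations are given as [roll, pitch, yaw] about the fixed x, y, z axes, in that order (R = Rz(yaw) Ry(pitch) Rx(roll)).
In Python, from rig import monitor, read_camera, ticket gives the robot as it stands. The module is installed in compiled form; this text tells all that it offers.
- The arm moves only by the tool carry_out, never from a script. Its argument "plan" is text: rows parted by semicolons, each of 7 numbers parted by spaces: the shift along the tool's x, y, z in cm, then the turn, a rotation vector about the tool's x, y, z in rad, then the opening, from -1 (shut) to 1 (fully open). A call has exactly 10 rows; each row shifts and turns the commanded pose from where the row before left it, along the tool's axes as they then stand; what a row does not reach is not made up. A row lasts 1/12 s, in which the tool goes at most 41.7 mm and 7.16 degrees, less where a joint would pass 70% of its speed; a pose out of reach is approached as far as the arm can. A call with a gripper value outside its range is refused whole. The fingers move at their own pace and stop on an object; "newtons" is the grip in N (left out, the last holds). Time passes only in rows, so rows that do not move let the fingers close, or fill a call up. It gives the time, the measured TCP pose, the force and the opening at its end, in the units of the state.
- monitor.get_state(): the state, without advancing time (a new reading comes with each control period).
- read_camera(name): name is "scene" or "top" or "wrist"; returns a dict with "image" (480x640x3 uint8, red, green, blue), "fovy" (degrees; the focal length in pixels is half the picture's height over the tangent of half this angle, whatever the lens; pixels are square), "cx", "cy" (the principal point, pixels), "xyz" and "attitude" of the camera in the world; the wrist camera has in their place "hand_eye" (4x4, takes a point from camera to tool coordinates, whose origin is the TCP and whose axes are the flange's). Camera axes: x right, y up, looking along -z (the intrinsics and any distortion apply to the point x, -y, -z); pixel columns grow to the right and rows downward; lengths in m; the calibration is good to about 2 mm. A picture is of the moment at which its call begins: read the wrist's pose just before it. There is no depth.
- ticket.sign_off(): hands the job in, once; it reports no verdict.
The state is a dict: "t": time; "q": joint angles; "qd": joint speeds; "joint_efforts": joint torques, N m; "eef_pos": TCP position; "tcp_rot": TCP orientation; "ft_force": force on the tool from outside, world axes, zero at the start; "wrist_torque": the same for the moment, N m; "finger_gap": finger opening in m.
Only numpy, scipy, OpenCV 4.12 (cv2) and the standard library are available. Lean on these libraries where they do the work, as an engineer would, in place of code of your own. Each camera call takes 0.05 s, during which the arm holds its last target. There are 200 camera calls.

## Working session

There is one attempt and no reset: what is moved stays moved. The work goes in short steps, Python scripts to look and compute and a tool call to move; the robot and the scene stay as the last step left them, time stands still between calls to the robot, and variables do not carry over. Pictures are saved under pics/ and viewed, about 8 in all and at most 12, crops included, and the job is handed in when it is done.

Besides the shell and the picture viewer there is one more tool, called after "Call:" as name(argument=value, ...), one argument or row to a line, values as JSON. carry_out: Moves the arm, as the interface text tells. Its arguments: {"type":"object","properties":{"plan":{"type":"string"},"newtons":{"type":"number"}},"required":["plan"]}

```bash
mkdir -p pics && python3 - <<'E'
from rig import monitor, read_camera
import cv2
s=monitor.get_state(); print({k:(v if not hasattr(v,'round') else v) for k,v in s.items()})
for n in("top","scene"):
    c=read_camera(n); print(n,{k:v for k,v in c.items() if k!='image'})
    cv2.imwrite(f"pics/{n}0.png",c["image"][:,:,::-1])
c=read_camera("wrist"); print({k:v for k,v in c.items() if k!='image'})
E
```

```text
{'t': 0.0, 'q': array([-73.10330693,  18.4417939 ,  -4.0150746 ,  83.17564331,
         1.29630489,  78.54034926,  -3.26003677]), 'qd': array([-0.06328902, -0.04131083,  0.03360334, -0.02237765,  0.03417123,
        0.02007672, -0.02284837]), 'joint_efforts': array([-6.06041613e-04, -4.91300261e+01, -4.04407466e-01, -3.12524629e+01,
       -6.38546515e-02,  4.41243604e-02,  2.04380799e-04]), 'eef_pos': array([0.18003971, 0.62398701, 0.22142397]), 'tcp_rot': array([-1.79887529e+02,  7.15942155e-03,  1.63912870e+02]), 'ft_force': array([ 0.84262413,  0.02706293, -0.96476952]), 'wrist_torque': array([ 0.01476573, -0.02286197, -0.01387188]), 'finger_gap': 0.08701595849706703}
top {'fovy': 49.13931247126976, 'cx': 317.2688482392055, 'cy': 239.80670423615666, 'xyz': array([0.48118222, 0.04712916, 0.95941079]), 'attitude': array([  5.14360048,  -0.77780472, -91.133498  ])}
scene {'fovy': 50.58166184723646, 'cx': 321.46345644044055, 'cy': 243.799531314564, 'xyz': array([1.1897022 , 0.12082198, 0.59310887]), 'attitude': array([51.34276523,  1.28440821, 94.13094888])}
{'fovy': 62.487234035849916, 'cx': 312.41876624859395, 'cy': 237.63842561131753, 'hand_eye': array([[ 1.23471711e-03,  9.53596547e-01,  3.01084873e-01,
         8.14695777e-02],
       [ 9.99999221e-01, -1.12197445e-03, -5.47371197e-04,
        -4.38863917e-04],
       [-1.84161749e-04,  3.01085314e-01, -9.53597190e-01,
        -1.62602800e-01],
       [ 0.00000000e+00,  0.00000000e+00,  0.00000000e+00,
         1.00000000e+00]])}
```

View pics/top0.png

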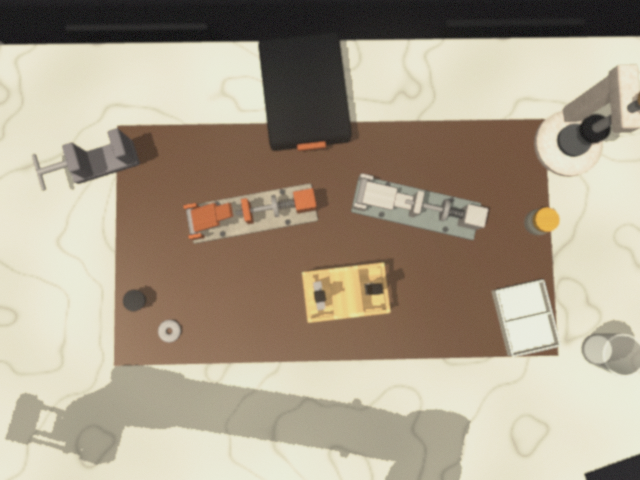

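View pics/scene0.png

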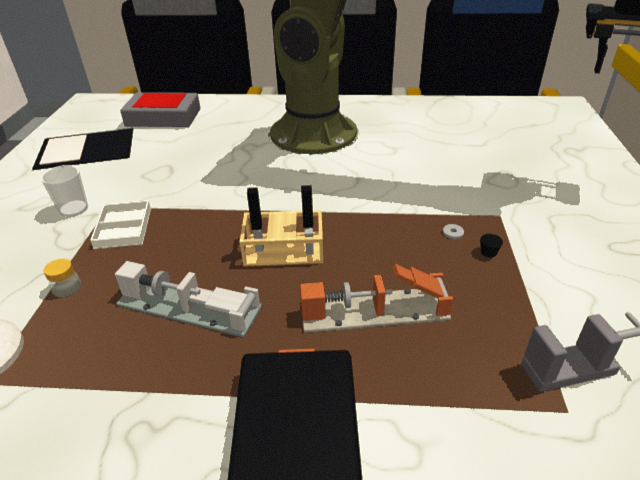

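The grey unit (top view, about (420,207)) is the locked one; the orange unit's arm is up. The rack is at about (347,292). Next I'll enlarge the rack and the grey unit.

```bash
cat > h.py <<'E'
import numpy as np, cv2
from scipy.spatial.transform import Rotation as R
from rig import monitor, read_camera
def ray(c,u,v,st=None):
    f=240/np.tan(np.radians(c['fovy']/2))
    d=np.array([(u-c['cx'])/f,-(v-c['cy'])/f,-1])
    if 'xyz' in c: return np.array(c['xyz']),R.from_euler('xyz',c['attitude'],degrees=True).as_matrix()@d
    T=np.array(c['hand_eye']); M=R.from_euler('xyz',st['tcp_rot'],degrees=True).as_matrix()
    return st['eef_pos']+M@T[:3,3], M@T[:3,:3]@d
def at(c,u,v,z,st=None):
    o,d=ray(c,u,v,st); return o+d*(z-o[2])/d[2]
def proj(c,p,st=None):
    f=240/np.tan(np.radians(c['fovy']/2))
    if 'xyz' in c: o=np.array(c['xyz']);M=R.from_euler('xyz',c['attitude'],degrees=True).as_matrix()
    else:
        T=np.array(c['hand_eye']); A=R.from_euler('xyz',st['tcp_rot'],degrees=True).as_matrix()
        o=st['eef_pos']+A@T[:3,3]; M=A@T[:3,:3]
    q=(np.atleast_2d(p)-o)@M
    return np.c_[c['cx']-f*q[:,0]/q[:,2], c['cy']+f*q[:,1]/q[:,2]]
def crop(im,u0,v0,u1,v1,k,name):
    cv2.imwrite(name,cv2.resize(im[v0:v1,u0:u1,::-1],None,fx=k,fy=k,interpolation=cv2.INTER_CUBIC))
E
python3 - <<'E'
from h import *
c=read_camera('top'); im=c['image']
crop(im,296,166,496,328,4,'pics/topcrop.png')
for n,u,v,z in [('baseTL',357,175,.03),('rack',347,292,.056)]: print(n,at(c,u,v,z))
E
```

```text
baseTL [ 0.68033783 -0.0409558   0.03      ]
rack [ 0.47149788 -0.01592265  0.056     ]
```

View pics/topcrop.png

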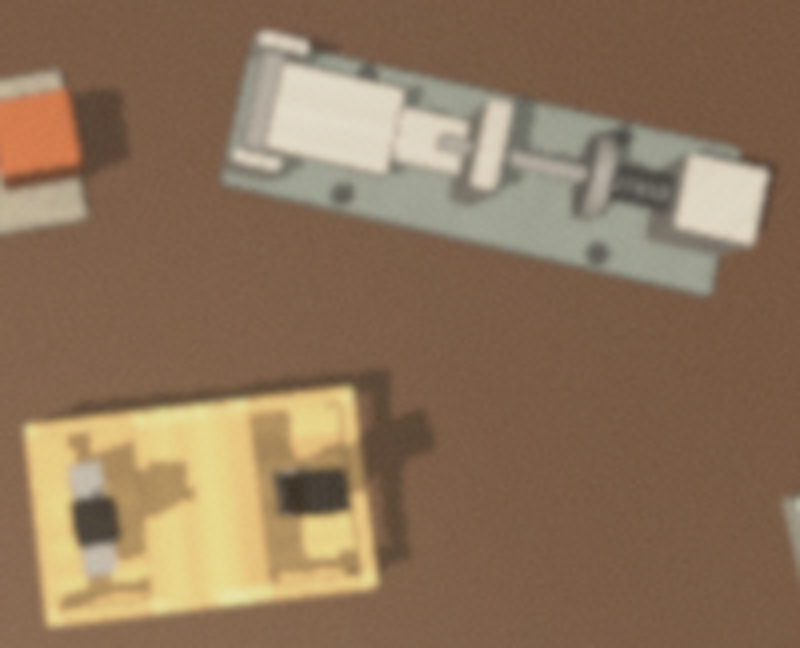

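Fork (crosspiece ends visible) is in the left bay, crop (95,520); the single blade is in the right bay. The unit's base corners are readable at (222,184), (712,296), (738,148), and rack top corners at (25,425), (352,388), (378,585), (48,627).

```bash
python3 - <<'E'
from h import *
np.set_printoptions(precision=4,suppress=True)
c=read_camera('top')
P=lambda U,V,z: at(c,296+(U+.5)/4-.5,166+(V+.5)/4-.5,z)
rk=np.array([P(25,425,.056),P(352,388,.056),P(378,585,.056),P(48,627,.056)])
print('rack c',rk.mean(0),'sides',np.linalg.norm(np.diff(rk,axis=0),axis=1))
e=(rk[0]-rk[1]+rk[3]-rk[2]);yaw=np.arctan2(e[1],e[0]);print('rack y axis dir(deg)',np.degrees(yaw))
yr=np.array([np.cos(yaw),np.sin(yaw),0]);print('bays',rk.mean(0)+.045*yr,rk.mean(0)-.045*yr)
print('fork handle top',P(96,521,.133),'crosspiece ends',P(88,462,.054),P(100,577,.054))
bl,br,tr=P(222,184,.008),P(712,296,.008),P(738,148,.008)
print('unit',bl,br,tr,np.linalg.norm(bl-br),np.linalg.norm(tr-br))
e=bl-br;e/=np.linalg.norm(e);n=np.array([e[1],-e[0],0]);print('unit y dir',np.degrees(np.arctan2(e[1],e[0])),'x',n)
ctr=(bl+br)/2+.035*n*np.sign(n@(tr-br)); print('ctr',ctr)
for nme,q in [('guide',P(490,145,.06)),('collar top',P(603,140,.06)),('bar',P(515,155,.044)),('bar2',P(580,173,.044)),('block',P(722,198,.06)),('tip',P(440,140,.044))]:
    d=q-ctr; print(nme,q,'local x,y',-d@n if 0 else d@n,d@e)
E
```

```text
rack c [ 0.4714 -0.014   0.056 ] sides [0.1418 0.0848 0.1421]
rack y axis dir(deg) 95.6697280078074
bays [0.467  0.0308 0.056 ] [ 0.4759 -0.0588  0.056 ]
fork handle top [0.4671 0.0325 0.133 ] crosspiece ends [0.4911 0.034  0.054 ] [0.4419 0.0299 0.054 ]
unit [ 0.6172 -0.0305  0.008 ] [ 0.5616 -0.2532  0.008 ] [ 0.6297 -0.2684  0.008 ] 0.2295543224074081 0.06973962576910286
unit y dir 75.98273153329562 x [ 0.9702 -0.2422  0.    ]
ctr [ 0.6233 -0.1503  0.008 ]
guide [ 0.6248 -0.1431  0.06  ] local x,y -0.00038082045408730744 0.007341177666824831
collar top [ 0.6261 -0.1924  0.06  ] local x,y 0.01285166794474688 -0.040173821741756495
bar [ 0.6227 -0.1574  0.044 ] local x,y 0.0010409365487717992 -0.007031323740606868
bar2 [ 0.6141 -0.1859  0.044 ] local x,y -0.00034036952036966287 -0.03672142107088365
block [ 0.5998 -0.2431  0.06  ] local x,y -0.0004017219182057452 -0.09575993475793282
tip [ 0.6299 -0.1244  0.044 ] local x,y 0.00011527785820097186 0.02671594505151763
```

The top view agrees with the given sizes: rack 142×85 mm, unit 230×70 mm, and the bar, guide and block lie on the expected local coordinates. Next I'll go above the fork.

Call:
carry_out(
  plan="-2.68 -1.35 0 0 0 0 1;-2.68 -1.35 0 0 0 0 1;-2.68 -1.35 0 0 0 0 1;-2.68 -1.35 0 0 0 0 1;-2.68 -1.35 0 0 0 0 1;-2.68 -1.35 0 0 0 0 1;-2.68 -1.35 0 0 0 0 1;-2.68 -1.35 0 0 0 0 1;-2.68 -1.35 0 0 0 0 1;-2.68 -1.35 0 0 0 0 1",
)

```text
t: 1.08
eef_pos: [0.4011, 0.4194, 0.2226]
tcp_rot: [180.0, 0.0, 163.9]
ft_force: [0.5, 0.6, 1.3]
finger_gap: 0.0874
```

Call:
carry_out(
  plan="-1.72 -3.54 0 0 0 0 1;-1.72 -3.54 0 0 0 0 1;-1.72 -3.54 0 0 0 0 1;-1.72 -3.54 0 0 0 0 1;-1.72 -3.54 0 0 0 0 1;-1.72 -3.54 0 0 0 0 1;-1.72 -3.54 0 0 0 0 1;-1.72 -3.54 0 0 0 0 1;-1.72 -3.54 0 0 0 0 1;-1.72 -3.54 0 0 0 0 1",
)

```text
t: 1.92
eef_pos: [0.4673, 0.0309, 0.2228]
tcp_rot: [179.9, 0.0, 163.9]
ft_force: [1.2, 0.5, 0.2]
finger_gap: 0.0871
```

Call:
carry_out(
  plan="0 0 0 0 0 -0.075 1;0 0 0 0 0 -0.075 1;0 0 0 0 0 -0.075 1;0 0 0 0 0 -0.075 1;0 0 0 0 0 -0.075 1;0 0 0 0 0 0 1;0 0 0 0 0 0 1;0 0 0 0 0 0 1;0 0 0 0 0 0 1;0 0 0 0 0 0 1",
)

```text
t: 2.75
eef_pos: [0.4674, 0.0328, 0.2226]
tcp_rot: [180.0, 0.0, -174.6]
ft_force: [0.1, -0.2, -0.1]
finger_gap: 0.0872
```

```bash
python3 - <<'E'
from h import *
s=monitor.get_state();c=read_camera('wrist'); print(s['t'],s['eef_pos'],s['tcp_rot'],s['q'],s['ft_force'])
cv2.imwrite('pics/w1.png',c['image'][:,:,::-1])
for p in [(.467,.0325,.133),(.491,.034,.054),(.442,.03,.054)]: print(p,proj(c,p,s))
E
```

```text
2.75 [0.46741661 0.03278948 0.22258306] [ 1.79996010e+02  5.49819825e-03 -1.74646172e+02] [-34.96219829  -5.18228125  26.3143146  108.60862659   2.36082272
  76.04479405  86.04338869] [ 0.14252636 -0.22835713 -0.09335185]
(0.467, 0.0325, 0.133) [[313.34471066 239.99614424]]
(0.491, 0.034, 0.054) [[312.25429549 238.44095419]]
(0.442, 0.03, 0.054) [[313.02009602 182.74063581]]
```

View pics/w1.png

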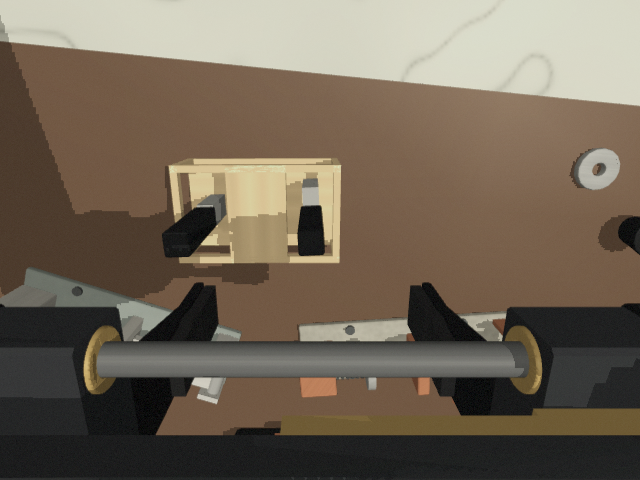

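The wrist view shows the fork's handle top at about (312,243). The predicted position was (313,240), so the fork sits centred between the fingers. Descend and grip.

Call:
carry_out(
  plan="0 0 1.75 0 0 0 1;0 0 1.75 0 0 0 1;0 0 1.75 0 0 0 1;0 0 1.75 0 0 0 1;0 0 1.75 0 0 0 1;0 0 1.75 0 0 0 1;0 0 1.75 0 0 0 1;0 0 1.8 0 0 0 1;0 0 0 0 0 0 1;0 0 0 0 0 0 1",
  newtons=45,
)

```text
t: 3.63
eef_pos: [0.4668, 0.0326, 0.0816]
tcp_rot: [-180.0, -0.1, -174.6]
ft_force: [0.0, 0.4, 0.6]
finger_gap: 0.0871
```

Call:
carry_out(
  plan="0 0 0 0 0 0 -1;0 0 0 0 0 0 -1;0 0 0 0 0 0 -1;0 0 0 0 0 0 -1;0 0 0 0 0 0 -1;0 0 0 0 0 0 -1;0 0 0 0 0 0 -1;0 0 0 0 0 0 -1;0 0 0 0 0 0 -1;0 0 0 0 0 0 -1",
  newtons=45,
)

```text
t: 4.47
eef_pos: [0.4674, 0.0328, 0.082]
tcp_rot: [180.0, -0.0, -174.6]
ft_force: [-0.4, -0.6, -0.3]
finger_gap: 0.0287
```

Call:
carry_out(
  plan="0 0 0 0 0 0 -1;0 0 0 0 0 0 -1;0 0 0 0 0 0 -1;0 0 0 0 0 0 -1;0 0 0 0 0 0 -1;0 0 0 0 0 0 -1;0 0 0 0 0 0 -1;0 0 0 0 0 0 -1;0 0 -0.5 0 0 0 -1;0 0 -0.5 0 0 0 -1",
)

```text
t: 5.3
eef_pos: [0.4669, 0.0327, 0.092]
tcp_rot: [-180.0, -0.1, -174.6]
ft_force: [-0.1, 0.1, -1.5]
finger_gap: 0.0176
```

Call:
carry_out(
  plan="0 0 -1 0 0 0 -1;0 0 -1.3 0 0 0 -1;0 0 -1.3 0 0 0 -1;0 0 -1.3 0 0 0 -1;0 0 -1.3 0 0 0 -1;0 0 -1.3 0 0 0 -1;0 0 -1.3 0 0 0 -1;0 0 -1.2 0 0 0 -1;0 0 0 0 0 0 -1;0 0 0 0 0 0 -1",
)

```text
t: 6.13
eef_pos: [0.4679, 0.0329, 0.193]
tcp_rot: [180.0, 0.1, -174.6]
ft_force: [0.5, 0.3, -1.3]
finger_gap: 0.0181
```

```bash
python3 - <<'E'
from h import *
s=monitor.get_state();c=read_camera('wrist'); print(s['t'],s['eef_pos'],s['tcp_rot'],s['finger_gap'],s['ft_force'])
crop(c['image'],160,100,480,340,2,'pics/w2.png')
p=s['eef_pos']; a=np.radians(5.4); x=np.array([np.cos(a),np.sin(a),0])
for n,o in [('prong tip +x',p-[0,0,.076]+.019*x),('prong -x',p-[0,0,.076]-.019*x),('cross -x',p-[0,0,.035]-.024*x)]: print(n,(proj(c,o,s)-[160,100])*2)
E
```

```text
6.1333 [0.46794134 0.03288083 0.19303234] [ 1.79962881e+02  1.19163223e-01 -1.74602248e+02] 0.01807517661956557 [ 0.50027781  0.28696661 -1.33768476]
prong tip +x [[307.29428962 349.08948464]]
prong -x [[307.55550841 236.22490749]]
cross -x [[308.18388004 257.9811171 ]]
```

View pics/w2.png

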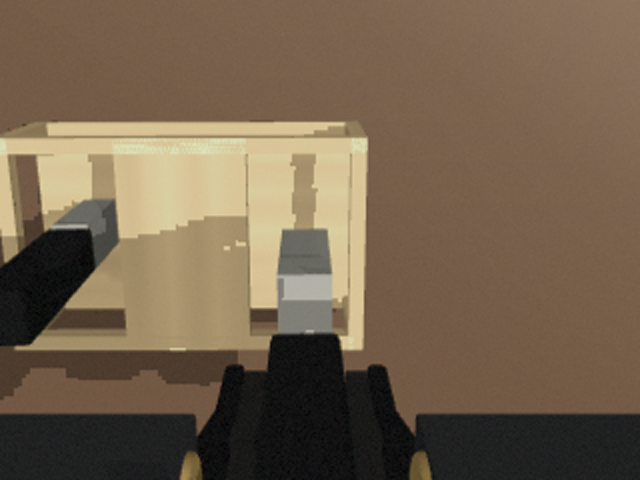

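The fork is held upright and its prong tips are seen within about 2 mm of prediction. Next I'll turn to the unit's yaw and go above the gap at local y = -20 mm.

Call:
carry_out(
  plan="0 0 0 0 0 0.085 -1;0 0 0 0 0 0.085 -1;0 0 0 0 0 0.085 -1;0 0 0 0 0 0.085 -1;-2.6 -2.13 0 0 0 0 -1;-2.6 -2.13 0 0 0 0 -1;-2.6 -2.13 0 0 0 0 -1;-2.6 -2.13 0 0 0 0 -1;-2.6 -2.13 0 0 0 0 -1;-2.6 -2.13 0 0 0 0 -1",
)

```text
t: 7.02
eef_pos: [0.5878, -0.1302, 0.1908]
tcp_rot: [-180.0, -0.1, 165.9]
ft_force: [-0.5, -0.4, -1.1]
finger_gap: 0.0176
```

Call:
carry_out(
  plan="-1.95 -1.6 0 0 0 0 -1;-1.95 -1.6 0 0 0 0 -1;0 0 0 0 0 0 -1;0 0 0 0 0 0 -1;0 0 0.8 0 0 0 -1;0 0 0.8 0 0 0 -1;0 0 0.8 0 0 0 -1;0 0 0.8 0 0 0 -1;0 0 0 0 0 0 -1;0 0 0 0 0 0 -1",
)

```text
t: 7.85
eef_pos: [0.6171, -0.1689, 0.1592]
tcp_rot: [180.0, -0.1, 166.0]
ft_force: [0.5, 0.1, -0.8]
finger_gap: 0.0176
```

```bash
python3 - <<'E'
from h import *
s=monitor.get_state();c=read_camera('wrist'); print(s['t'],s['eef_pos'],s['tcp_rot'],s['finger_gap'],s['ft_force'])
a=crop(c['image'],120,60,520,360,2,'pics/w3.png')
p=s['eef_pos']; C=np.array([.6233,-.1503,0]); a=np.radians(76); e=np.array([np.cos(a),np.sin(a),0]); n=np.array([e[1],-e[0],0])
d=p-C; print('local',d@n,d@e)
for nm,lx,ly,z in [('guide top -x,0',-.02,0,.06),('guide top 0,0',0,0,.06),('bar mid',0,-.02,.044),('collar top -40',0,-.04,.06),('block top -79',0,-.079,.06),('collar left -40',-.02,-.04,.04),('base edge',-.035,-.115,.008),('base edge+',-.035,.115,.008)]:
    print(nm,((proj(c,C+lx*n+ly*e+[0,0,z],s)-[120,60])*2).round(0))
for sg in(-1,1): print('prong',sg,((proj(c,p-[0,0,.076]+sg*.019*n,s)-[120,60])*2).round(0))
E
```

```text
7.85 [ 0.61709945 -0.16890587  0.15923164] [ 1.79984342e+02 -8.69131636e-02  1.65957450e+02] 0.017591730713146195 [ 0.45201474  0.11835171 -0.76569041]
local -0.0015152013886114812 -0.0195532449067896
guide top -x,0 [[443. 300.]]
guide top 0,0 [[442. 357.]]
bar mid [[384. 343.]]
collar top -40 [[327. 357.]]
block top -79 [[215. 357.]]
collar left -40 [[330. 288.]]
base edge [[145. 233.]]
base edge+ [[725. 233.]]
prong -1 [[386. 316.]]
prong 1 [[386. 429.]]
```

View pics/w3.png

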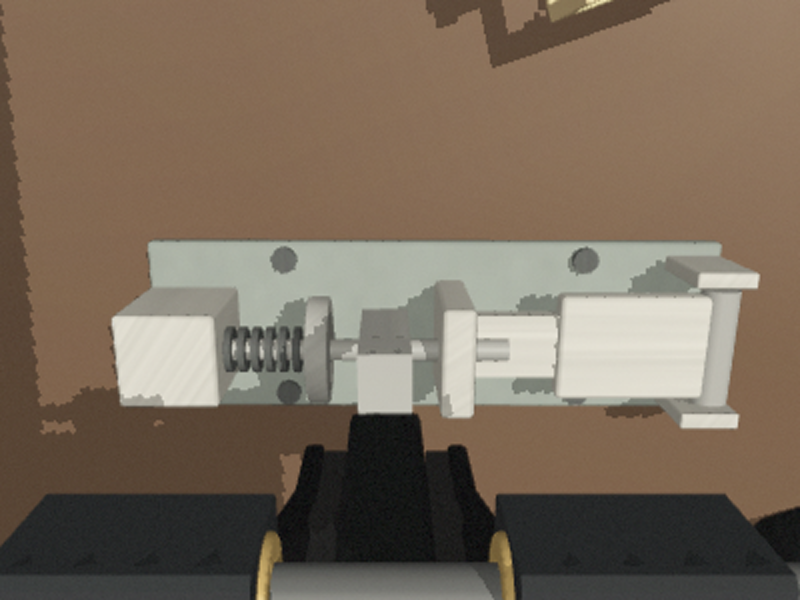

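The prongs (columns 360–411) sit midway between the collar face (332) and the guide (440). The bar runs along row 350, centred between the prongs, and base and prongs show the same 8 px offset, so they align with each other. Lower 6.4 cm.

Call:
carry_out(
  plan="-0.15 0 0.8 0 0 0 -1;0 0 0.8 0 0 0 -1;0 0 0.8 0 0 0 -1;0 0 0.8 0 0 0 -1;0 0 0.8 0 0 0 -1;0 0 0.8 0 0 0 -1;0 0 0.8 0 0 0 -1;0 0 0.8 0 0 0 -1;0 0 0 0 0 0 -1;0 0 0 0 0 0 -1",
)

```text
t: 8.73
eef_pos: [0.6188, -0.1699, 0.0954]
tcp_rot: [-180.0, -0.1, 165.9]
ft_force: [0.4, -0.3, -1.6]
finger_gap: 0.0181
```

No contact on the way down. Push the collar: 13 mm to contact plus about 23 mm of stroke.

Call:
carry_out(
  plan="0 -0.4 0 0 0 0 -1;0 -0.4 0 0 0 0 -1;0 -0.4 0 0 0 0 -1;0 -0.4 0 0 0 0 -1;0 -0.4 0 0 0 0 -1;0 -0.4 0 0 0 0 -1;0 -0.4 0 0 0 0 -1;0 -0.4 0 0 0 0 -1;0 -0.4 0 0 0 0 -1;0 0 0 0 0 0 -1",
)

```text
t: 9.57
eef_pos: [0.6105, -0.2057, 0.0963]
tcp_rot: [180.0, 0.1, 165.9]
ft_force: [2.3, 4.1, -0.0]
finger_gap: 0.0173
```

Call:
carry_out(
  plan="0 0 0 0 0 0 -1;0 0 0 0 0 0 -1;0 0 0 0 0 0 -1;0 0 0 0 0 0 -1;0 0 0 0 0 0 -1;0 0 0 0 0 0 -1;0 0 0 0 0 0 -1;0 0 0 0 0 0 -1;0 0 0 0 0 0 -1;0 0 0 0 0 0 -1",
)

```text
t: 10.4
eef_pos: [0.6108, -0.2045, 0.0961]
tcp_rot: [180.0, 0.0, 165.9]
ft_force: [2.2, 4.2, -0.6]
finger_gap: 0.0177
```

```bash
python3 - <<'E'
from h import *
s=monitor.get_state();c=read_camera('wrist'); print(s['t'],s['eef_pos'],s['tcp_rot'],s['finger_gap'],s['ft_force'])
d=s['eef_pos']-[.6233,-.1503,0]; a=np.radians(76); print('local y',d[0]*np.cos(a)+d[1]*np.sin(a))
crop(c['image'],70,30,600,370,1.5,'pics/w4.png')
E
```

```text
10.4 [ 0.61077386 -0.2044902   0.09610164] [1.79977941e+02 3.13041850e-02 1.65948359e+02] 0.01774185743101331 [ 2.1723483   4.16019684 -0.59983099]
local y -0.05561087160922848
```

View pics/w4.png

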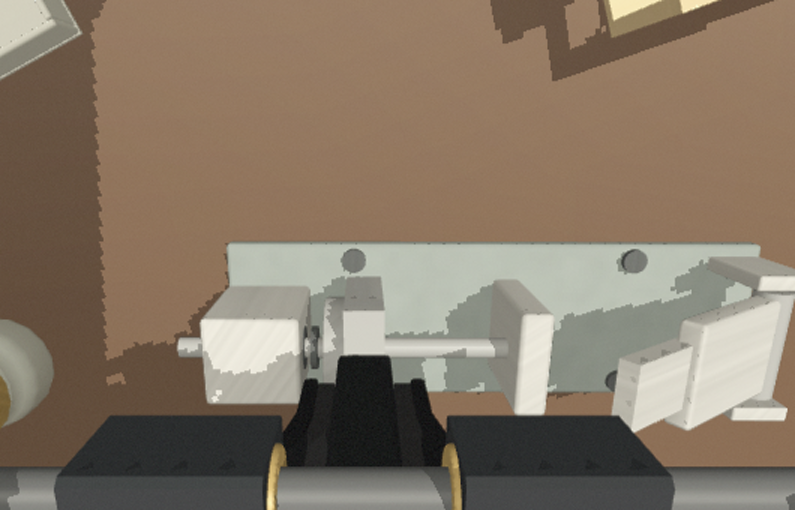

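The arm has sprung up: its tongue is raised at about (640,390), the collar is pushed back, and the force is 4.7 N. Now ease off and lift straight out.

Call:
carry_out(
  plan="0 0.3 0 0 0 0 -1;0 0.3 0 0 0 0 -1;0 0.3 0 0 0 0 -1;0 0.4 0 0 0 0 -1;0 0.4 0 0 0 0 -1;0 0.5 0 0 0 0 -1;0 0.5 0 0 0 0 -1;0 0.5 0 0 0 0 -1;0 0 0 0 0 0 -1;0 0 0 0 0 0 -1",
)

```text
t: 11.28
eef_pos: [0.6175, -0.1743, 0.0957]
tcp_rot: [-179.9, -0.1, 165.9]
ft_force: [-0.3, 0.3, -2.3]
finger_gap: 0.0176
```

Call:
carry_out(
  plan="0 0 -1.2 0 0 0 -1;0 0 -1.2 0 0 0 -1;0 0 -1.3 0 0 0 -1;0 0 -1.3 0 0 0 -1;0 0 -1.3 0 0 0 -1;0 0 -1.3 0 0 0 -1;0 0 -1.2 0 0 0 -1;0 0 -1.2 0 0 0 -1;0 0 0 0 0 0 -1;0 0 0 0 0 0 -1",
)

```text
t: 12.12
eef_pos: [0.6186, -0.1741, 0.1969]
tcp_rot: [180.0, 0.1, 165.9]
ft_force: [0.2, 0.0, -2.7]
finger_gap: 0.018
```

Call:
carry_out(
  plan="2.46 2.05 0 0 0 0 -1;2.46 2.05 0 0 0 0 -1;2.46 2.05 0 0 0 0 -1;2.46 2.05 0 0 0 0 -1;2.46 2.05 0 0 0 0 -1;2.46 2.05 0 0 0 0 -1;2.46 2.05 0 0 0 0 -1;2.46 2.05 0 0 0 0 -1;0 0 0 0 0 0 -1;0 0 0 0 0 0 -1",
)

```text
t: 12.95
eef_pos: [0.4659, 0.0347, 0.1954]
tcp_rot: [180.0, -0.1, 166.2]
ft_force: [0.3, -0.3, -2.0]
finger_gap: 0.0179
```

Call:
carry_out(
  plan="0 0 0 0 0 -0.085 -1;0 0 0 0 0 -0.085 -1;0 0 0 0 0 -0.085 -1;0 0 0 0 0 -0.085 -1;0 0 0 0 0 0 -1;0 0 0 0 0 0 -1;0 0 0 0 0 0 -1;0 0 0 0 0 0 -1;0 0 0 0 0 0 -1;0 0 0 0 0 0 -1",
)

```text
t: 13.78
eef_pos: [0.4672, 0.033, 0.196]
tcp_rot: [-180.0, -0.0, -174.6]
ft_force: [-0.2, -0.8, -2.0]
finger_gap: 0.0176
```

```bash
python3 - <<'E'
from h import *
s=monitor.get_state();c=read_camera('wrist'); print(s['t'],s['eef_pos'],s['tcp_rot'],s['finger_gap'],s['ft_force'])
crop(c['image'],160,100,480,340,2,'pics/w5.png')
E
```

```text
13.7833 [0.46717283 0.03295103 0.19601622] [-1.79999809e+02 -2.95363397e-03 -1.74642267e+02] 0.017607836264496683 [-0.15136776 -0.84498563 -1.96400517]
```

View pics/w5.png

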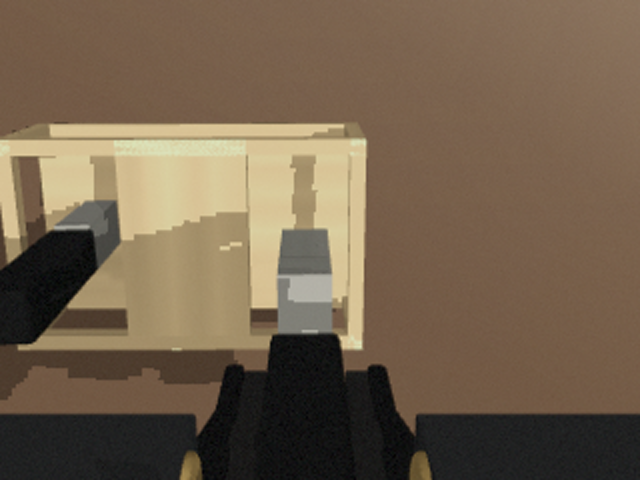

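The view is the same as just after the lift, with the fork centred over its bay (x 248–350, prongs 280–330) and no slip in the grip. Lower it: 11.2 cm, then ease to the floor.

Call:
carry_out(
  plan="0 0 1.6 0 0 0 -1;0 0 1.6 0 0 0 -1;0 0 1.6 0 0 0 -1;0 0 1.6 0 0 0 -1;0 0 1.6 0 0 0 -1;0 0 1.4 0 0 0 -1;0 0 1 0 0 0 -1;0 0 0.7 0 0 0 -1;0 0 0.2 0 0 0 -1;0 0 0 0 0 0 -1",
)

```text
t: 14.67
eef_pos: [0.4671, 0.033, 0.0829]
tcp_rot: [-180.0, -0.0, -174.6]
ft_force: [0.5, -0.0, -1.9]
finger_gap: 0.0178
```

Call:
carry_out(
  plan="0 0 0.05 0 0 0 -1;0 0 0.05 0 0 0 -1;0 0 0 0 0 0 -1;0 0 0 0 0 0 -1;0 0 0 0 0 0 -1;0 0 0 0 0 0 -0.7;0 0 0 0 0 0 -0.6;0 0 0 0 0 0 -0.5;0 0 0 0 0 0 -0.3;0 0 0 0 0 0 -0.1",
)

```text
t: 15.5
eef_pos: [0.4675, 0.0331, 0.0824]
tcp_rot: [180.0, 0.0, -174.6]
ft_force: [0.2, -0.2, 0.8]
finger_gap: 0.0285
```

Call:
carry_out(
  plan="0 0 0 0 0 0 0.3;0 0 0 0 0 0 0.7;0 0 0 0 0 0 1;0 0 0 0 0 0 1;0 0 0 0 0 0 1;0 0 0 0 0 0 1;0 0 0 0 0 0 1;0 0 0 0 0 0 1;0 0 0 0 0 0 1;0 0 0 0 0 0 1",
)

```text
t: 16.33
eef_pos: [0.4672, 0.0331, 0.0821]
tcp_rot: [180.0, 0.0, -174.6]
ft_force: [-0.4, 0.0, 0.6]
finger_gap: 0.0858
```

Call:
carry_out(
  plan="0 0 -1 0 0 0 1;0 0 -1.5 0 0 0 1;0 0 -1.7 0 0 0 1;0 0 -1.7 0 0 0 1;0 0 -1.7 0 0 0 1;0 0 -1.7 0 0 0 1;0 0 -1.7 0 0 0 1;0 0 -1.7 0 0 0 1;0 0 0 0 0 0 1;0 0 0 0 0 0 1",
)

```text
t: 17.17
eef_pos: [0.4678, 0.0331, 0.2103]
tcp_rot: [180.0, 0.1, -174.6]
ft_force: [0.3, 0.1, -0.4]
finger_gap: 0.0871
```

```bash
python3 - <<'E'
from h import *
s=monitor.get_state(); print(s['t'],s['eef_pos'],s['finger_gap'],s['ft_force'])
c=read_camera('scene'); crop(c['image'],90,160,490,360,2,'pics/s2.png')
E
```

```text
17.1667 [0.46784821 0.03312003 0.21026159] 0.08714835949344114 [ 0.33254582  0.08659653 -0.41041794]
```

View pics/s2.png

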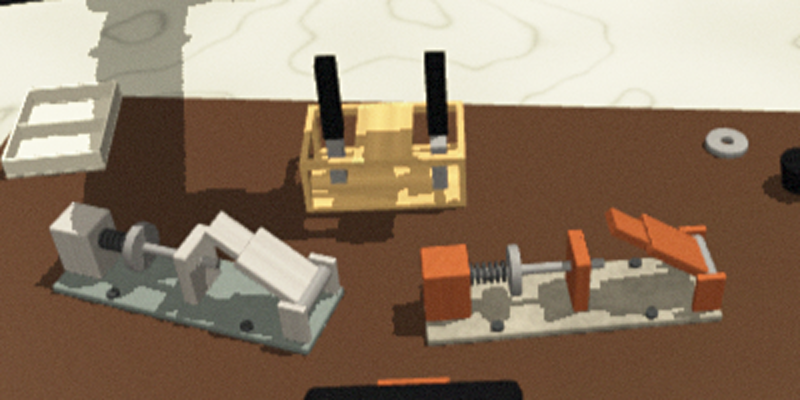

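The grey arm is up at (225,235), matching its orange twin. The fork stands upright in its bay at (437,130), and the gripper is clear above it. Handing in.

```bash
python3 -c "
from rig import ticket
print(ticket.sign_off())"
```

```text
the job is handed in; nothing more can be done
None
```

The locked arm is up, the fork is back upright in the bay it came from, and the job is handed in; no verdict is reported.

I gripped the fork by its handle, straddled the grey unit's bar midway between collar and guide, and pushed the collar back about 23 mm. The wrist read about 4.7 N during the push, which fits the spring. I then eased off, lifted the fork straight out and set it down in the rack.

- **Arm:** the last scene picture shows the grey unit's arm raised like its twin's. I judged this by eye and did not measure the angle.
- **Fork:** the last scene picture shows it upright in the bay. The gripper let go within 1 mm of the grasp pose, and the floor contact was gentle.
- **Gripper:** it is open and stopped about 13 cm above the release height, with wrist force near zero. It touched neither the unit nor anything else that I saw.
- **Time:** about 17 s of the 46 s allowed.

One disagreement showed up: the wrist camera placed everything about 8 crop pixels (2–3 mm) off prediction. Base, bar and prongs were all off by about the same amount, so it did not affect the fit.

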